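# Snap two bench probes into their spring clips

## Task

Put the two steel probes away on the sloping clip stands: the thick probe into the stand with the wide clips, the thin one into the stand with the narrow clips, each with its flat head uppermost. Press each one in until both of its clips have snapped round it and it sits fully home, let go, and leave the other things on the bench where they are.

Things in the scene. Friction and masses are not known exactly. Their poses are not given: they have to be found in the camera images.
- thick_probe: Thick steel probe, 178 mm long, 0.15 to 0.31 kg: shaft 30 mm in diameter and 122 mm long, dark flat head (40 mm diameter, 20 mm long) at the +x end, dark collar (38 mm diameter, 8 mm long) and a 28 mm cone at the -x end. Origin on the axis, midway along the shaft; x along the axis to the head. It starts level in thick_rest, axis 45 mm above the bench, head roughly away from the robot.
- thin_probe: Thin steel probe, 178 mm long, 0.06 to 0.13 kg: shaft 16 mm in diameter and 122 mm long, dark flat head (26 mm diameter, 20 mm long) at the +x end, dark collar (24 mm diameter, 8 mm long) and a 28 mm cone at the -x end. Origin on the axis, midway along the shaft; x along the axis to the head. It starts level in thin_rest, axis 45 mm above the bench, head roughly away from the robot.
- thick_probe_head (a point): Centre of the outer end face of the thick probe's flat head, 81 mm along +x from the probe's origin.
- thin_probe_head (a point): Centre of the outer end face of the thin probe's flat head, 81 mm along +x from the probe's origin.
- thick_rest: Fixed grey rest of the thick probe: base 120 x 70 x 8 mm, two notched uprights 10 mm thick at 40 mm either side of its centre, so the middle 70 mm of the shaft is free to grasp. Origin under its centre, on the bench.
- thin_rest: Fixed grey rest of the thin probe, of the same layout. Origin under its centre, on the bench.
- wide_place: Clip stand for the thick probe, with two wide spring clips. Origin: where the probe's origin lies when home, 105 mm above the bench. x: up the 35 degree slope along the probe's axis, with the head at +x (away from the robot and up); y: left; z: square to the slope (up and back to the robot). The probe is pressed in along -z. The stands are 130 mm apart, either may be the left one.
- narrow_place: Clip stand for the thin probe, with two narrow spring clips. Origin: where the probe's origin lies when home, 105 mm above the bench. x: up the 35 degree slope along the probe's axis, with the head at +x (away from the robot and up); y: left; z: square to the slope (up and back to the robot). The probe is pressed in along -z. The stands are 130 mm apart, either may be the left one.
- rail: Fixed aluminium rail plate 170 x 320 mm, 14 mm high, on which both stands are mounted. Origin under its middle on the bench.
- dish: Loose clear dish, 94 mm diameter, 20 mm high. Leave alone.
- dish_stack: Loose stack of dishes, 94 mm diameter, 45 mm high. Leave alone.
- slide_box: Loose flat grey box with a white lid, 62 x 82 x 34 mm. Leave alone.
- beaker: Loose glass beaker, 74 mm diameter, 95 mm high. Leave alone.
- bottle: Loose amber bottle, 66 mm diameter, 150 mm high. Leave alone.
- jar: Loose small white jar, 54 mm diameter, 60 mm high. Leave alone.
- wide_clip_low (a point): Lower wide clip, at x = -46 mm of wide_place (axes as there), on the axis of a homed probe. It is 12 mm long: two sprung steel jaws with rounded lips 25 mm apart at z = +8.9 mm, flared above to +20 mm. The probe's axis meets the lips at z = +18 mm; pushing past takes 4 to 8 N a clip; then it snaps home on the black seat at z = -15 mm.
- wide_clip_high (a point): Upper wide clip, at x = 46 mm of wide_place (axes as there), on the axis of a homed probe. It is 12 mm long: two sprung steel jaws with rounded lips 25 mm apart at z = +8.9 mm, flared above to +20 mm. The probe's axis meets the lips at z = +18 mm; pushing past takes 4 to 8 N a clip; then it snaps home on the black seat at z = -15 mm.
- wide_stand: The foot of that stand, fixed on the rail; origin under it, 8 mm above the bench, 97 mm below wide_place's origin. Between its two clips (80 mm clear) nothing stands higher than z = -44 mm in wide_place, so fingers have room round the shaft. The probe's head and collar stay outside the clips, with 9 mm of play along x each way.
- narrow_clip_low (a point): Lower narrow clip, at x = -46 mm of narrow_place (axes as there), on the axis of a homed probe. It is 12 mm long: two sprung steel jaws with rounded lips 13 mm apart at z = +5.5 mm, flared above to +17 mm. The probe's axis meets the lips at z = +11 mm; pushing past takes 4 to 8 N a clip; then it snaps home on the black seat at z = -8 mm.
- narrow_clip_high (a point): Upper narrow clip, at x = 46 mm of narrow_place (axes as there), on the axis of a homed probe. It is 12 mm long: two sprung steel jaws with rounded lips 13 mm apart at z = +5.5 mm, flared above to +17 mm. The probe's axis meets the lips at z = +11 mm; pushing past takes 4 to 8 N a clip; then it snaps home on the black seat at z = -8 mm.
- narrow_stand: The foot of that stand, fixed on the rail; origin under it, 8 mm above the bench, 97 mm below narrow_place's origin. Between its two clips (80 mm clear) nothing stands higher than z = -44 mm in narrow_place, so fingers have room round the shaft. The probe's head and collar stay outside the clips, with 9 mm of play along x each way.
Mind the look-alikes: they are no part of the job. What is shaped like the thick_probe but yellow is not meant.

How it is judged:
By the outcome, as a careful person would: the job done as asked, in the order asked, and still so for the second after the job is handed in, with the robot touching nothing.
It also fails if it takes over 64 s, if anything falls off the work surface, if the arm or the gripper's body presses on something with over 40 N, if the wrist force passes 120 N, or if a joint passes its speed limit or range.

## Robot

A 7-joint arm with a two-finger parallel gripper is mounted at the origin on the work surface. World frame = base frame: x ahead of the robot, y to its left, z up, the work surface at z = 0. Lengths are in mm, angles in rad, forces in N, time in s.
With the tool pointing down it reaches from about 425 to 1025 mm from the base axis. Payload 9.4 kg.
Tool frame: the origin (TCP) lies between the finger pads; the fingertips stand 11 mm ahead of it and the grasp point (between the pads) lies 8 mm behind it (r.nose_length is the distance from the TCP to the fingertips, in mm); z points along the fingers, y is the direction in which the jaws open and shut (so a half turn about z gives the same grasp; the last joint's range is limited). The gripper opens to 85 mm and grips with 20 to 120 N. Pads are 22 mm wide; open, the fingers measure 114 mm over their backs; the gripper's body (76 mm by 85 mm) begins 54 mm behind the grasp point. The pads swing forward as they close: fully open they stand 13 mm farther back than shut.
Start: joints at [-1.318, 0.599, -0.003, 1.599, 0.002, 0.943, -0.08], TCP at [234.798, 685.926, 242.275] pointing down, gripper open.
Joint ranges: [-2.57, 2.57], [-0.35, 1.97], [-1.29, 1.29], [0.11, 2.56], [-1.05, 4.19], [0.11, 1.86], [-2.63, 2.63]. Speed limits (rad/s): [2.22, 2.22, 3.01, 3.01, 3.14, 3.14, 3.14].

## Interface

Orientations are given as a unit quaternion [x, y, z, w].
In Python, from plant import r gives the robot as it stands.
- The arm moves only by the tool servo_tool, never from a script. Its argument "steps" is a list of rows, each a list of 7 numbers: the shift along the world's x, y, z in mm, then the turn, a rotation vector about the world's x, y, z in degrees, then the finger opening in mm, from 0 to 85.4. A call has 1 to 12 rows; each row is the pose to reach, as a shift and turn from the pose measured when the call began; what a row does not reach only later rows make up. A row lasts 1/10 s, in which the tool goes at most 50 mm and 8.59 degrees, less where a joint would pass 70% of its speed; a pose out of reach is approached as far as the arm can. A call with a gripper value outside its range is refused whole. The fingers move at their own pace and stop on an object; "force" is the grip in N (left out, the last holds). Time passes only in rows, so rows that repeat a pose let the fingers close. It gives the time, the measured TCP pose, the force and the opening at its end, in the units of the state.
- r.state(): the state, without advancing time (a new reading comes with each control period).
- r.camera(name): name is "scene" or "top" or "wrist"; returns the picture (384x512x3 uint8, red, green, blue); there is no depth.
- r.camera_info(name): a dict with "fx", "fy", "cx", "cy" (pixels), "distortion" ([k1, k2, p1, p2, k3] as OpenCV has them; the pictures are not rectified), "T" (4x4, takes a point from camera to world coordinates). Camera axes: x right, y down, z forward; pixel columns grow to the right and rows downward; lengths in mm; the calibration is good to about 2 mm. A picture is of the moment at which its call begins: read the wrist's pose just before it. camera_info takes no time and is no camera call; for the wrist camera it gives the pose at the moment of the call.
- r.hand_in(): hands the job in, once; it reports no verdict.
The state is a dict: "time_s": time; "joint_positions": joint angles; "qvel": joint speeds; "tau": joint torques, N m; "position": TCP position; "orientation": TCP orientation; "contact_force": force on the tool from outside, world axes, zero at the start; "torque": the same for the moment, N m; "opening": finger opening in mm.
Only numpy, scipy, OpenCV 4.12 (cv2) and the standard library are available. Lean on these libraries where they do the work, as an engineer would, in place of code of your own. Each camera call takes 0.05 s, during which the arm holds its last target.

## Working session

There is one attempt and no reset: what is moved stays moved. The work goes in short steps, Python scripts to look and compute and a tool call to move; the robot and the scene stay as the last step left them, time stands still between calls to the robot, and variables do not carry over. Pictures are saved under pics/ and viewed, and the job is handed in when it is done.

Besides the shell and the picture viewer there is one more tool, called after ">>>" as name(argument=value, ...), one argument or row to a line, values as JSON. servo_tool: Moves the arm, as the interface text tells. Its arguments: {"type":"object","properties":{"steps":{"type":"array"},"force":{"type":"number"}},"required":["steps"]}

```bash
ls; mkdir -p pics; python3 - <<'E'
from plant import r
import cv2,json
s=r.state()
for k,v in s.items(): print(k,v)
print(r.nose_length)
for n in("scene","top","wrist"):
    i=r.camera_info(n); print(n,i)
    p=r.camera(n); cv2.imwrite(f"pics/{n}0.png",p[:,:,::-1])
E
```

```text
pics
time_s 0.0
joint_positions [-1.31771951  0.6000996  -0.00256852  1.60011758  0.00181607  0.94288148
 -0.07979894]
qvel [-6.62968536e-04  1.68023292e-03 -2.41345411e-03 -3.35155365e-04
 -1.07155680e-03 -8.15311613e-04  8.99256112e-06]
tau [ 1.37108094e-03 -7.76434994e+01  1.56518195e+00 -2.58014327e+01
  1.23753876e-02  8.74671154e-03  2.30297104e-05]
position [234.63750063 685.51470423 241.43940688]
orientation [ 1.64097884e-01  9.86443774e-01 -7.49874975e-04 -5.51195171e-05]
contact_force [0.15487973 0.42307768 0.531309  ]
torque [-0.01665456  0.00394579 -0.01950771]
opening 85.81246327543083
11.0
scene {'fx': 350.4248398340986, 'fy': 350.4248398340986, 'cx': 260.666114161814, 'cy': 190.38592545952972, 'distortion': array([-0.03695713,  0.        ,  0.        ,  0.        ,  0.        ]), 'T': array([[ 8.20581460e-01,  3.48049565e-01, -4.53329426e-01,
         9.37959681e+02],
       [ 5.71266138e-01, -5.23567264e-01,  6.32085690e-01,
        -6.64026847e+02],
       [-1.73512981e-02, -7.77649549e-01, -6.28458520e-01,
         7.23544436e+02],
       [ 0.00000000e+00,  0.000000
[... 440 characters left out ...]
0782e-03, -1.82810223e-01, -9.83144932e-01,
         1.18833476e+03],
       [ 0.00000000e+00,  0.00000000e+00,  0.00000000e+00,
         1.00000000e+00]])}
wrist {'fx': 305.9739203269119, 'fy': 305.9739203269119, 'cx': 253.47400221939978, 'cy': 195.08015023044294, 'distortion': array([-0.07582978,  0.        ,  0.        ,  0.        ,  0.        ]), 'T': array([[ 3.25007857e-01,  9.11214856e-01,  2.53095594e-01,
         1.70433495e+02],
       [ 9.45710881e-01, -3.12895968e-01, -8.79035963e-02,
         7.07443787e+02],
       [-9.06471993e-04,  2.67924617e-01, -9.63439452e-01,
         3.72642549e+02],
       [ 0.00000000e+00,  0.00000000e+00,  0.00000000e+00,
         1.00000000e+00]])}
```

View pics/scene0.png

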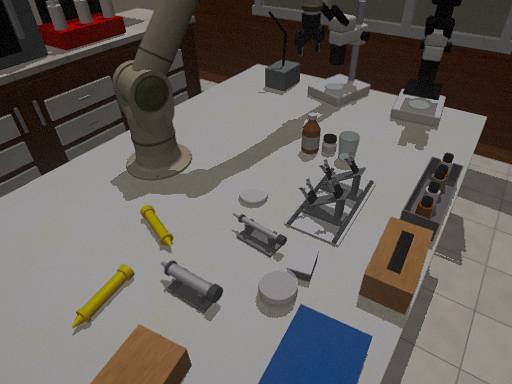

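View pics/top0.png

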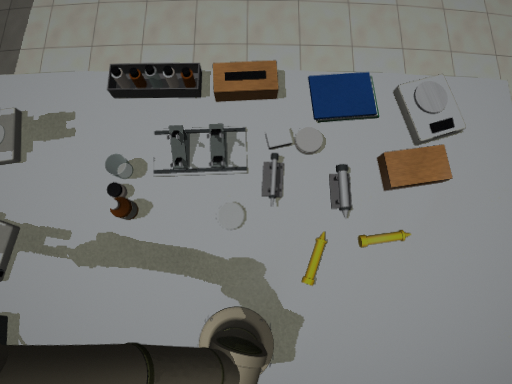

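View pics/wrist0.png

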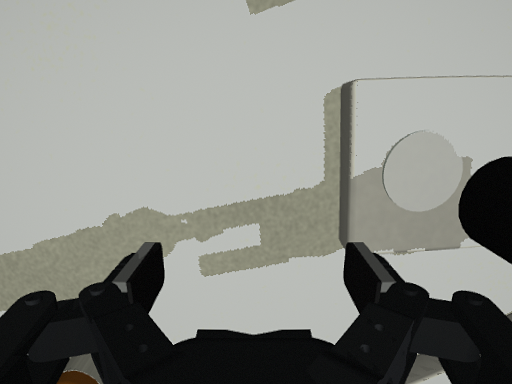

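The top view shows the two grey probes at about (344,190) for the thick one and (275,178) for the thin one, with dark heads away from the robot. The stands are at (178,150) and (217,147). The yellow pieces at (316,260) and (384,239) are decoys. I'll enlarge and measure.

```bash
cat > h.py <<'E'
import numpy as np,cv2
from plant import r
def ray(n,uv,info=None):
    i=info or r.camera_info(n)
    K=np.array([[i['fx'],0,i['cx']],[0,i['fy'],i['cy']],[0,0,1]])
    p=cv2.undistortPoints(np.array(uv,float).reshape(-1,1,2),K,i['distortion']).reshape(-1,2)
    d=np.c_[p,np.ones(len(p))]@i['T'][:3,:3].T
    return i['T'][:3,3],d
def onplane(n,uv,z,info=None):
    o,d=ray(n,uv,info); return o+d*((z-o[2])/d[:,2])[:,None]
def proj(n,P,info=None):
    i=info or r.camera_info(n)
    K=np.array([[i['fx'],0,i['cx']],[0,i['fy'],i['cy']],[0,0,1]])
    Ti=np.linalg.inv(i['T']); rv,_=cv2.Rodrigues(Ti[:3,:3])
    return cv2.projectPoints(np.array(P,float).reshape(-1,1,3),rv,Ti[:3,3],K,i['distortion'])[0].reshape(-1,2)
E
python3 - <<'E'
import cv2,numpy as np
from h import *
t=cv2.imread('pics/top0.png'); s=cv2.imread('pics/scene0.png')
a=cv2.resize(t[120:220,140:260],None,fx=5,fy=5,interpolation=cv2.INTER_CUBIC)
b=cv2.resize(t[140:220,255:365],None,fx=6,fy=6,interpolation=cv2.INTER_CUBIC)
c=cv2.resize(s[140:250,270:400],None,fx=5,fy=5,interpolation=cv2.INTER_CUBIC)
d=cv2.resize(s[190:320,150:310],None,fx=4,fy=4,interpolation=cv2.INTER_CUBIC)
for n,x in zip("abcd",(a,b,c,d)): cv2.imwrite(f'pics/c0{n}.png',x)
print(onplane('top',[(343,168),(345,214),(275,157),(274,203)],45).round(), onplane('top',[(178,150),(217,147)],105).round())
E
```

```text
[[ 573. -349.   45.]
 [ 419. -350.   45.]
 [ 608. -122.   45.]
 [ 453. -118.   45.]] [[612. 190. 105.]
 [622.  66. 105.]]
```

View pics/c0a.png

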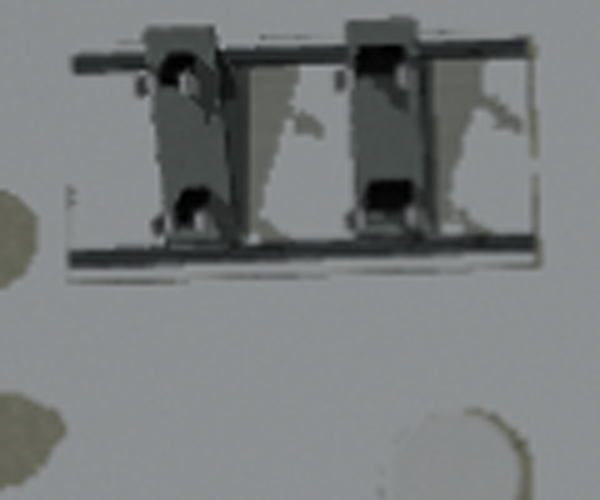

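View pics/c0b.png

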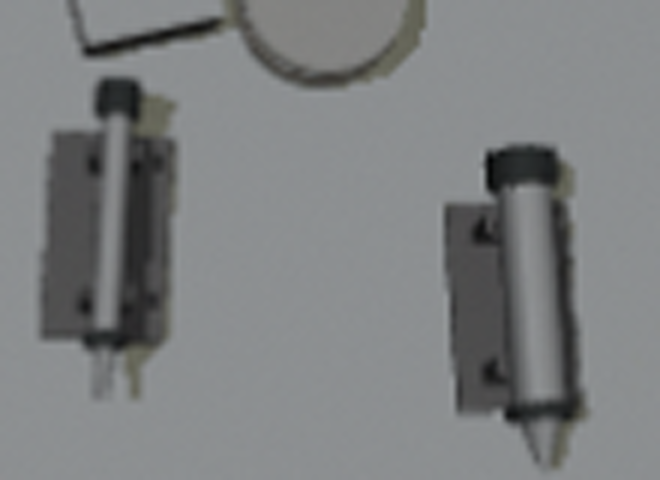

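View pics/c0c.png

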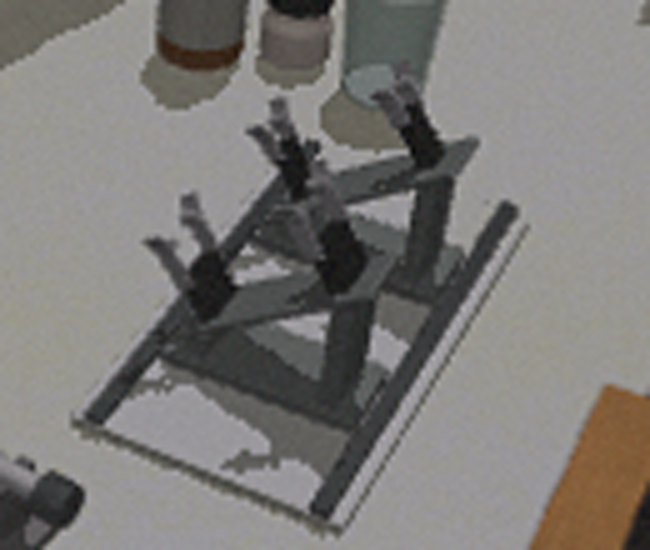

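View pics/c0d.png

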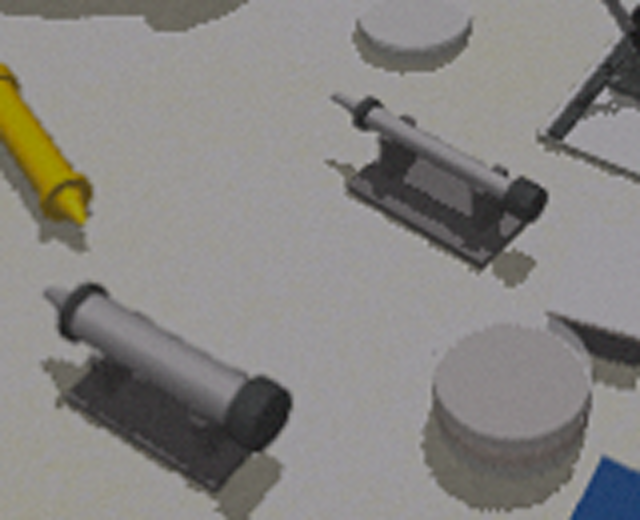

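Thick probe: grey, big dark head, crop b right. Thin: crop b left. Both yellow pieces are excluded by colour. The wide clips look to be on the right-hand stand (near one in the scene view, lips about (160,240)–(190,205) in the crop). I'll confirm that with the wrist camera while passing.

>>> servo_tool(
  steps=[
    [0, -45, 45, 0, 0, 4, 85],
    [25, -90, 90, 0, 0, 8, 85],
    [70, -130, 110, 0, 0, 12, 85],
    [110, -170, 110, 0, 0, 16, 85],
    [150, -205, 110, 0, 0, 19, 85],
    [190, -240, 110, 0, 0, 19, 85],
    [230, -275, 110, 0, 0, 19, 85],
    [265, -310, 110, 0, 0, 19, 85],
    [285, -355, 110, 0, 0, 19, 85],
    [285, -400, 110, 0, 0, 19, 85],
    [285, -450, 110, 0, 0, 19, 85],
    [285, -450, 110, 0, 0, 19, 85],
  ],
  force=40,
)

```text
time_s: 1.35
position: [520.2, 232.2, 351.3]
orientation: [0.0, 1.0, -0.001, -0.0]
contact_force: [0.8, 0.6, 0.5]
opening: 85.0
```

```bash
cat > snap.py <<'E'
import sys
from h import *
def snap(cam,name,box=None,f=1):
    i=r.camera_info(cam); p=r.camera(cam)[:,:,::-1]
    cv2.imwrite(f'pics/{name}_raw.png',p)
    import pickle; pickle.dump(i,open(f'pics/{name}.pkl','wb'))
    if box: p=p[box[1]:box[3],box[0]:box[2]]
    cv2.imwrite(f'pics/{name}.png',cv2.resize(p,None,fx=f,fy=f,interpolation=cv2.INTER_CUBIC))
    return i
E
python3 - <<'E'
from snap import *
s=r.state();print(s['time_s'],s['position'].round(1),s['orientation'].round(4),s['joint_positions'].round(3))
snap('wrist','w1')
E
```

```text
1.35 [520.2 232.2 351.3] [ 2.0e-04  1.0e+00 -1.1e-03 -1.0e-04] [-0.53   0.301  0.013  1.828 -0.002  1.013  1.054]
```

View pics/w1.png

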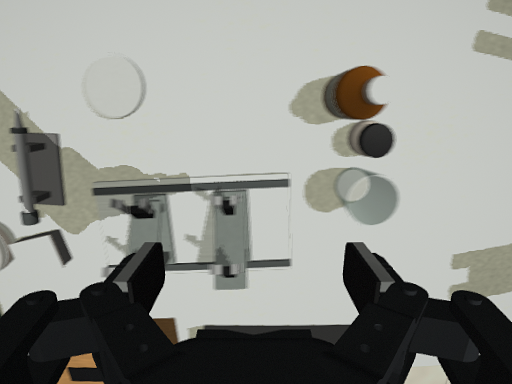

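```bash
python3 - <<'E'
from h import *
p=cv2.imread('pics/w1_raw.png')[165:300,85:300]
cv2.imwrite('pics/w1c.png',cv2.resize(p,None,fx=3.6,fy=3.6,interpolation=cv2.INTER_CUBIC))
import pickle;i=pickle.load(open('pics/w1.pkl','rb'));print(i['T'].round(3))
E
```

```text
[[ 2.00000e-03  9.64000e-01  2.68000e-01  4.52271e+02]
 [ 1.00000e+00 -1.00000e-03 -2.00000e-03  2.32346e+02]
 [-2.00000e-03  2.68000e-01 -9.63000e-01  4.82496e+02]
 [ 0.00000e+00  0.00000e+00  0.00000e+00  1.00000e+00]]
```

View pics/w1c.png

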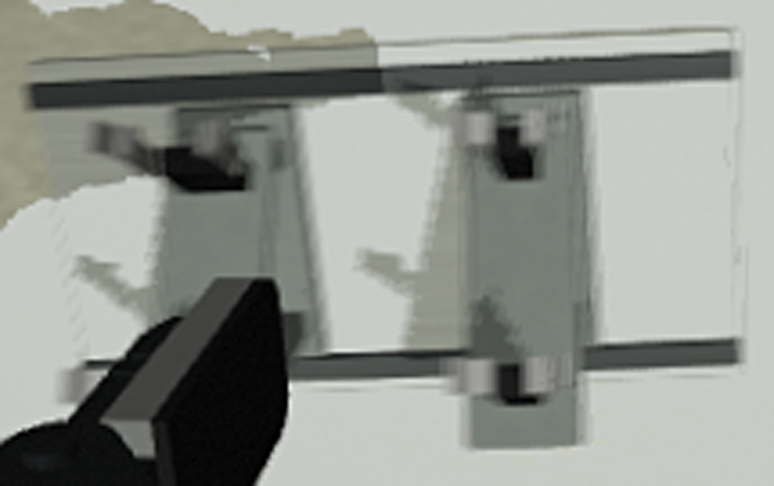

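The crop confirms it: the left stand in the wrist image (y≈66) has the wider seat and jaws, so it is wide_place. The right one is narrow. Next I test the 35° tilt above the wide stand and measure it square-on.

>>> servo_tool(
  steps=[
    [0, -45, -10, 0, -8, 0, 85],
    [0, -90, -25, 0, -16, 0, 85],
    [-10, -130, -40, 0, -24, 0, 85],
    [-20, -166, -50, 0, -32, 0, 85],
    [-30, -166, -60, 0, -35, 0, 85],
    [-30, -166, -60, 0, -35, 0, 85],
    [-30, -166, -60, 0, -35, 0, 85],
  ],
)

```text
time_s: 2.1
position: [514.5, 52.5, 306.1]
orientation: [0.014, 0.955, -0.028, 0.294]
contact_force: [0.3, 0.2, 0.5]
opening: 84.6
```

```bash
python3 - <<'E'
from snap import *
s=r.state();print(s['time_s'],s['position'].round(1),s['orientation'].round(4),s['joint_positions'].round(3))
snap('wrist','w2')
E
```

```text
2.1 [514.5  52.5 306.1] [ 0.0144  0.9552 -0.0277  0.2942] [-0.715  0.125  0.39   2.408  1.248  0.212  0.015]
```

View pics/w2.png

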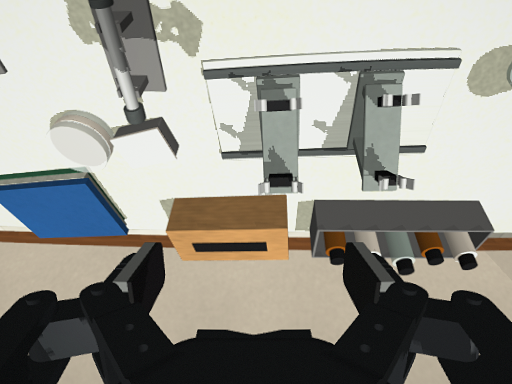

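>>> servo_tool(
  steps=[
    [-10, 13, -15, 3, -1, 0, 85],
    [-10, 13, -15, 3, -1, 0, 85],
    [-10, 13, -15, 3, -1, 0, 85],
    [-10, 13, -15, 3, -1, 0, 85],
    [-10, 13, -15, 3, -1, 0, 85],
  ],
)

```text
time_s: 2.65
position: [503.8, 64.9, 290.6]
orientation: [0.022, 0.953, -0.003, 0.303]
contact_force: [0.1, 0.1, -0.1]
opening: 84.9
```

```bash
cat > st.py <<'E'
from h import *
from scipy.spatial.transform import Rotation as R
def st(yaw=0,tilt=-35):
    s=r.state();print(s['time_s'],s['position'].round(1),'q',s['joint_positions'].round(3),'F',s['contact_force'].round(1),'open',round(s['opening'],1))
    Rm=R.from_quat(s['orientation']); 
    base=R.from_matrix(np.array([[-1,0,0],[0,1,0],[0,0,-1]]).T)
    tgt=R.from_euler('z',yaw,degrees=True)*R.from_euler('y',tilt,degrees=True)*base
    print('turn to reach yaw/tilt',yaw,tilt,(tgt*Rm.inv()).as_rotvec(degrees=True).round(2))
if __name__=='__main__':
    import sys; st(*map(float,sys.argv[1:]))
E
python3 st.py 0 -35; python3 st.py 0 0
```

```text
2.65 [503.8  64.9 290.6] q [-0.677  0.141  0.334  2.459  1.72   0.178 -0.505] F [ 0.1  0.1 -0.1] open 84.9
turn to reach yaw/tilt 0.0 -35.0 [-0.44  0.23  2.53]
2.65 [503.8  64.9 290.6] q [-0.677  0.141  0.334  2.459  1.72   0.178 -0.505] F [ 0.1  0.1 -0.1] open 84.9
turn to reach yaw/tilt 0.0 0.0 [ 0.34 35.22  2.59]
```

>>> servo_tool(
  steps=[
    [0, 30, -5, 0, 0, 2.5, 85],
    [0, 30, -5, 0, 0, 2.5, 85],
    [0, 30, -5, 0, 0, 2.5, 85],
  ],
)

```text
time_s: 2.95
position: [504.2, 95.0, 285.8]
orientation: [0.001, 0.953, 0.003, 0.303]
contact_force: [0.6, -0.6, 0.2]
opening: 85.0
```

```bash
python3 - <<'E'
from snap import *
from st import st
st()
snap('wrist','w3',(190,30,490,230),2.6)
E
```

```text
2.95 [504.2  95.  285.8] q [-0.698  0.159  0.291  2.454  1.758  0.192 -0.562] F [ 0.6 -0.6  0.2] open 85.0
turn to reach yaw/tilt 0 -35 [-0.42  0.23  0.03]
```

View pics/w3.png

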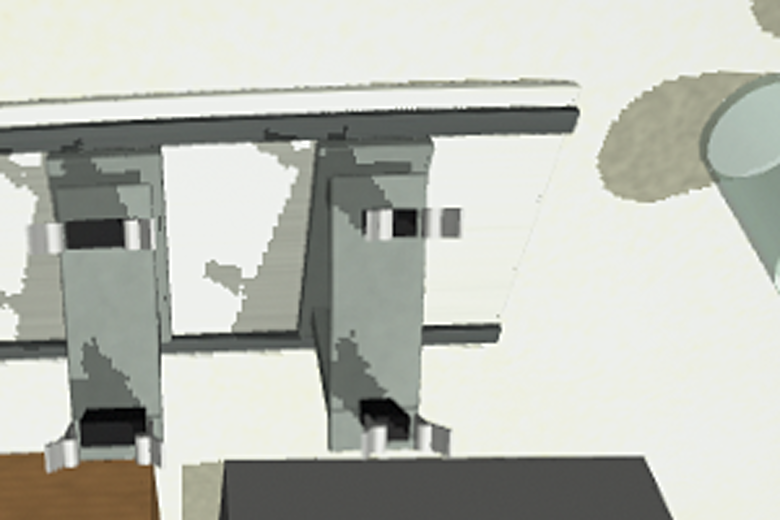

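```bash
python3 - <<'E'
from h import *
p=cv2.imread('pics/w3_raw.png')
def c(cx,cy,f=8,w=24): return cv2.resize(p[cy-w:cy+w,cx-w:cx+w],None,fx=f,fy=f,interpolation=cv2.INTER_NEAREST)
C=[(226,120),(230,203),(347,117),(344,199)]
a=np.vstack([np.hstack([c(*C[0],6),c(*C[2],6)]),np.hstack([c(*C[1],6),c(*C[3],6)])])
for k in range(0,576,60):
    a[:,k]=(0,0,255); a[k,:]=(0,0,255)
cv2.imwrite('pics/w3z.png',a)
E
```

```text
(no output)
```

View pics/w3z.png

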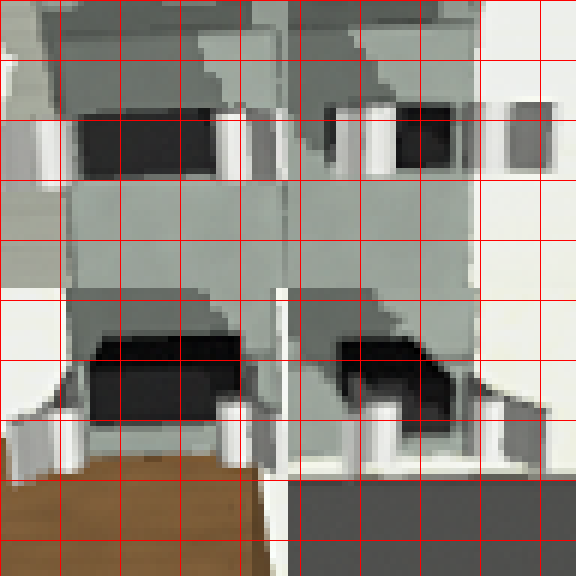

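>>> servo_tool(
  steps=[
    [20, -20, -20, 0, 0, 0, 85],
    [30, -28, -40, 0, 0, 0, 85],
    [30, -28, -40, 0, 0, 0, 85],
  ],
)

```text
time_s: 3.3
position: [534.8, 65.7, 245.3]
orientation: [0.002, 0.953, 0.003, 0.303]
contact_force: [0.4, 0.1, 0.4]
opening: 85.2
```

```bash
python3 - <<'E'
from snap import *
from st import st
st()
snap('wrist','w4')
E
```

```text
3.3 [534.8  65.7 245.3] q [-0.345  0.271  0.01   2.451  2.309  0.25  -1.038] F [0.4 0.1 0.4] open 85.2
turn to reach yaw/tilt 0 -35 [-0.42  0.25  0.12]
```

>>> servo_tool(
  steps=[
    [0, 45, 0, 0, 0, 0, 85],
    [0, 90, 0, 0, 0, 0, 85],
    [0, 125, 0, 0, 0, 0, 85],
    [0, 125, 0, 0, 0, 0, 85],
  ],
)

```text
time_s: 3.75
position: [534.1, 198.3, 244.5]
orientation: [-0.002, 0.953, 0.006, 0.302]
contact_force: [0.3, 0.1, 0.2]
opening: 85.2
```

```bash
python3 - <<'E'
from snap import *
from st import st
st()
snap('wrist','w5')
p=cv2.imread('pics/w4_raw.png');q=cv2.imread('pics/w5_raw.png')
cv2.imwrite('pics/w45.png',np.vstack([cv2.resize(x[90:290,160:350],None,fx=2.9,fy=1.5*1.0) if 0 else cv2.resize(x[90:285,160:350],None,fx=1.5,fy=1.5) for x in(p,q)]))
E
```

```text
3.75 [534.1 198.3 244.5] q [-0.825  0.323  0.233  2.374  1.823  0.268 -0.81 ] F [0.3 0.1 0.2] open 85.2
turn to reach yaw/tilt 0 -35 [-0.56  0.17 -0.39]
```

View pics/w4_raw.png

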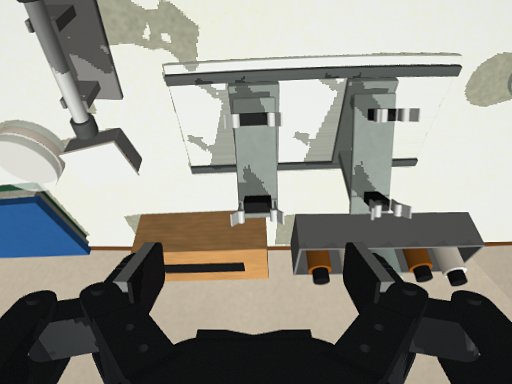

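View pics/w5_raw.png

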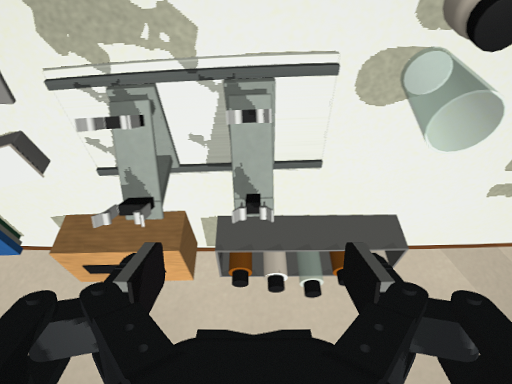

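```bash
python3 - <<'E'
from h import *
def c(p,cx,cy,f=8,w=24): 
    x=cv2.resize(p[cy-w:cy+w,cx-w:cx+w],None,fx=f,fy=f,interpolation=cv2.INTER_NEAREST)
    return x
p=cv2.imread('pics/w4_raw.png');q=cv2.imread('pics/w5_raw.png')
a=np.vstack([np.hstack([c(p,256,118,6),c(q,249,117,6)]),np.hstack([c(p,256,210,6),c(q,253,210,6)])])
for k in range(0,576,48):
    a[:,k]=(0,0,255); a[k,:]=(0,0,255)
cv2.imwrite('pics/w45z.png',a)
E
```

```text
(no output)
```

View pics/w45z.png

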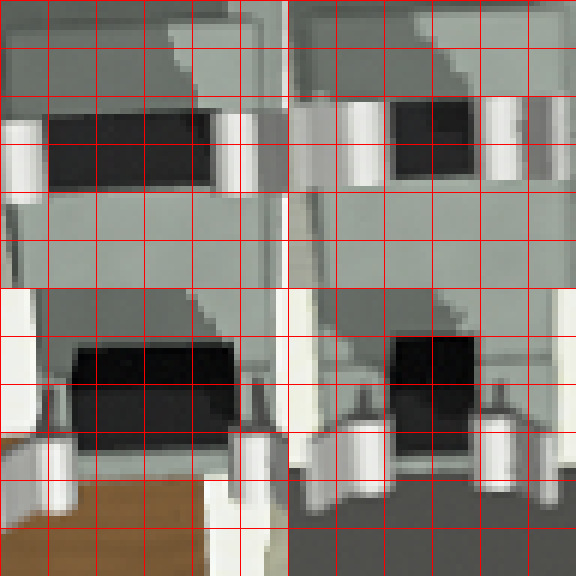

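```bash
python3 - <<'E'
from h import *
import pickle
s,c=np.sin(np.radians(35)),np.cos(np.radians(35))
for f,lo,hi,zl,nm in(('w4',(253.1,119.8),(257,216.2),8.9,'wide'),('w5',(248.9,115.9),(252.6,213.4),5.5,'narrow')):
    i=pickle.load(open(f'pics/{f}.pkl','rb'))
    P=[onplane('wrist',[uv],105+sg*46*s+zl*c,i)[0] for uv,sg in((lo,-1),(hi,1))]
    d=P[1]-P[0];print(nm,P[0].round(1),P[1].round(1),'horiz',np.hypot(*d[:2]),'exp',92*c,'yaw',np.degrees(np.arctan2(d[1],d[0])))
    m=(P[0]+P[1])/2; y=np.arctan2(d[1],d[0])
    print(' origin',(m+np.array([np.cos(y),np.sin(y),0])*s*zl).round(1), m[2]-zl*c)
# rail corners w4,w5 (z=14): 
for f,uv in(('w4',[(163,66),(461,55),(461,70)]),('w5',[(45,71),(338,53),(338,70)])):
    i=pickle.load(open(f'pics/{f}.pkl','rb'));P=onplane('wrist',uv,14,i);print(P.round(1)); d=P[1]-P[0];print(90+np.degrees(np.arctan2(d[1],d[0]))-180, np.hypot(*d[:2]))
i=pickle.load(open('pics/w4.pkl','rb'))
P=onplane('top',[(153.9,175.6),(247.6,172.6)],14);print(P)
E
```

```text
wide [574.1  66.1  85.9] [650.4  69.3 138.7] horiz 76.35516869495237 exp 75.36198807458725 yaw 2.3744699182876694
 origin [617.4  67.9 112.3] 104.99999999999999
narrow [570.3 195.6  83.1] [647.3 198.8 135.9] horiz 77.0986072327377 exp 75.36198807458725 yaw 2.35881065316241
 origin [612.  197.3 109.5] 105.0
[[558.4 -26.3  14. ]
 [543.7 281.8  14. ]
 [560.4 290.1  14. ]]
2.71924750146934 308.44944661074953
[[558.4 -20.9  14. ]
 [543.7 284.9  14. ]
 [562.1 288.7  14. ]]
2.7528267129157484 306.1400771377239
[[548.08161684 287.47434045  14.        ]
 [561.06722422 -31.50930413  14.        ]]
```

Checks agree: the stand spacing comes out 129.5 mm (given 130) and the yaw is 2.4° from both stands. Now I'll hover over the thick probe.

>>> servo_tool(
  steps=[
    [0, -40, 40, 0, 5, 0, 85],
    [0, -80, 70, 0, 12, 0, 85],
    [0, -130, 70, 0, 20, 0, 85],
    [0, -180, 70, 0, 28, 0, 85],
    [-20, -230, 70, 0, 35, 0, 85],
    [-30, -280, 70, 0, 35, 0, 85],
    [-40, -330, 70, 0, 35, 0, 85],
    [-50, -380, 70, 0, 35, 0, 85],
    [-55, -430, 60, 0, 35, 0, 85],
    [-55, -480, 55, 0, 35, 0, 85],
    [-55, -530, 55, 0, 35, 0, 85],
    [-55, -548, 55, 0, 35, 0, 85],
  ],
)

```text
time_s: 5.0
position: [508.3, -148.5, 289.9]
orientation: [0.002, 1.0, 0.005, 0.002]
contact_force: [0.7, -1.0, -0.3]
opening: 85.5
```

```bash
python3 st.py 0 0
```

```text
5.0 [ 508.3 -148.5  289.9] q [ 0.353  0.317 -0.221  1.981  0.077  0.851  1.658] F [ 0.7 -1.  -0.3] open 85.5
turn to reach yaw/tilt 0.0 0.0 [-0.59  0.18  0.29]
```

```bash
python3 - <<'E'
from snap import *
snap('wrist','w6')
E
```

>>> servo_tool(
  steps=[
    [-10, -50, 0, 0, 0, 0, 85],
    [-20, -100, 0, 0, 0, 0, 85],
    [-28, -150, 0, 0, 0, 0, 85],
    [-28, -200, 0, 0, 0, 0, 85],
    [-28, -202, 0, 0, 0, 0, 85],
    [-28, -202, 0, 0, 0, 0, 85],
  ],
)

```text
time_s: 5.65
position: [475.6, -363.5, 289.7]
orientation: [0.011, 1.0, 0.002, 0.001]
contact_force: [-0.4, -0.5, -1.0]
opening: 85.0
```

```bash
python3 - <<'E'
from snap import *
from st import st
st(0,0)
snap('wrist','w7')
E
```

```text
5.65 [ 475.6 -363.5  289.7] q [ 0.668  0.401 -0.151  1.839  0.069  0.907  2.036] F [-0.4 -0.5 -1. ] open 85.0
turn to reach yaw/tilt 0 0 [-0.22  0.14  1.21]
```

View pics/w7.png

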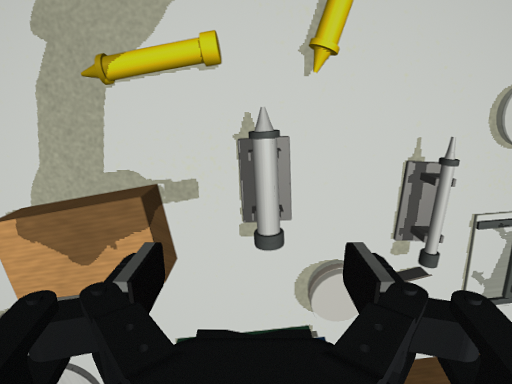

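View pics/w6.png

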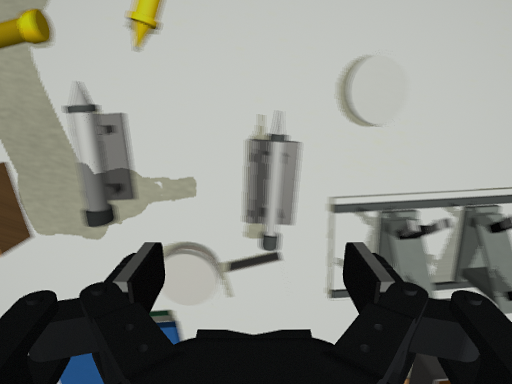

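```bash
python3 - <<'E'
from h import *
p=cv2.imread('pics/w7_raw.png');q=cv2.imread('pics/w6_raw.png')
a=np.hstack([cv2.resize(x,None,fx=4,fy=4,interpolation=cv2.INTER_NEAREST) for x in(p[104:252,225:310],q[104:252,230:315])])
for k in range(0,680,40): a[:,k]=(0,0,255)
for k in range(0,592,40): a[k,:]=(0,0,255)
cv2.imwrite('pics/w67z.png',a)
E
```

```text
(no output)
```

View pics/w67z.png

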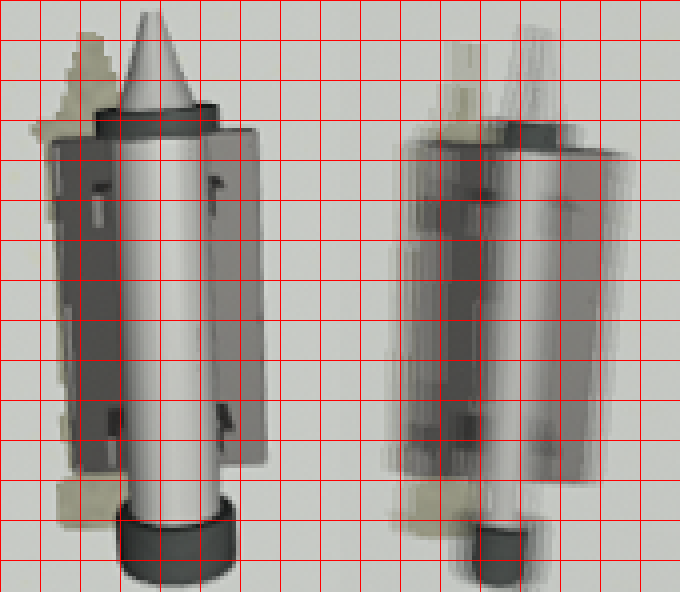

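```bash
python3 - <<'E'
from h import *
import pickle
i=pickle.load(open('pics/w7.pkl','rb'))
f=lambda o,x,y:(o+x/4-.4,104+y/4-.4)
P=onplane('wrist',[f(225,150,12),f(225,159,140),f(225,174.5,500),f(225,176.5,557)],45,i);print(P.round(1))
d=P[2]-P[1];a=np.arctan2(d[1],d[0]);print(np.degrees(a), np.linalg.norm(P[3]-P[0]))
d/=np.linalg.norm(d);t=(P[0]-P[1])@d;h=(P[3]-P[1])@d
print('origin from tip',P[1]+d*(t+97),'from head',P[1]+d*(h-81))
# thin by w6 (blurry), top view
i=pickle.load(open('pics/w6.pkl','rb'))
Q=onplane('wrist',[f(230-85,535,30),f(230-85,530,150),f(230-85,503,500)],45,i);print(Q.round(1))
E
```

```text
[[ 404.1 -350.9   45. ]
 [ 441.9 -348.7   45. ]
 [ 559.2 -345.2   45. ]
 [ 579.7 -344.7   45. ]]
1.7522291233340719 175.73084154004704
origin from tip [ 500.99110961 -346.93427403   45.        ] from head [ 498.72094276 -347.0037223    45.        ]
[[ 441.9 -116.1   45. ]
 [ 477.6 -117.2   45. ]
 [ 591.8 -124.5   45. ]]
```

Thick probe: origin ≈ (500,-347), yaw 1.8°, measured length 175.7 mm (given 178). I'll descend in two stages.

>>> servo_tool(
  steps=[
    [10, 8, -50, 0, 0, 3, 85],
    [20, 16, -100, 0, 0, 3, 85],
    [24, 16.5, -145, 0, 0, 3, 85],
    [24, 16.5, -165, 0, 0, 3, 85],
    [24, 16.5, -165, 0, 0, 3, 85],
    [24, 16.5, -165, 0, 0, 3, 85],
  ],
)

```text
time_s: 6.3
position: [500.8, -343.2, 125.5]
orientation: [-0.018, 1.0, 0.003, 0.001]
contact_force: [-0.6, -0.9, 0.1]
opening: 84.8
```

```bash
python3 - <<'E'
from snap import *
from st import st
st(1.8,0)
snap('wrist','w8')
E
```

```text
6.3 [ 500.8 -343.2  125.5] q [ 0.604  0.609 -0.139  1.966  0.135  0.576  1.983] F [-0.6 -0.9  0.1] open 84.8
turn to reach yaw/tilt 1.8 0 [-0.32  0.14 -0.24]
```

View pics/w8.png

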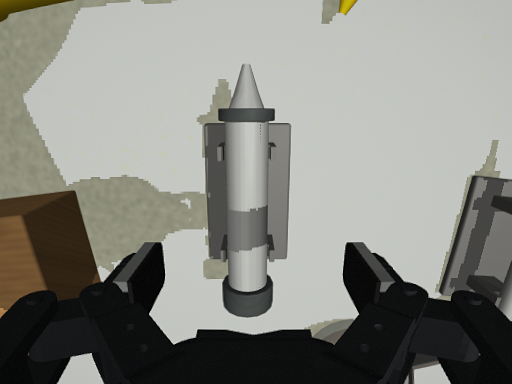

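```bash
python3 - <<'E'
from h import *
import pickle
i=pickle.load(open('pics/w8.pkl','rb'))
P=onplane('wrist',[(246.5,65),(246.8,130),(247.7,280),(247.7,300)],45,i);print(P.round(1))
d=P[2]-P[1];d/=np.linalg.norm(d);print(np.degrees(np.arctan2(d[1],d[0])),P[0]+97*d,np.linalg.norm(P[3]-P[0]))
E
```

```text
[[ 404.4 -350.8   45. ]
 [ 446.2 -349.4   45. ]
 [ 561.2 -345.4   45. ]
 [ 579.5 -344.9   45. ]]
1.968347292462377 [ 501.36004926 -347.4873363    45.        ] 175.18539220452678
```

>>> servo_tool(
  steps=[
    [0, -4, -40, 0, 0, 0, 85],
    [0, -4, -75, 0, 0, 0, 85],
    [0, -4, -88.5, 0, 0, 0, 85],
    [0, -4, -88.5, 0, 0, 0, 85],
    [0, -4, -88.5, 0, 0, 0, 20],
    [0, -4, -88.5, 0, 0, 0, 20],
    [0, -4, -88.5, 0, 0, 0, 20],
    [0, -4, -88.5, 0, 0, 0, 20],
    [0, -4, -88.5, 0, 0, 0, 20],
    [0, -4, -88.5, 0, 0, 0, 20],
    [0, -4, -88.5, 0, 0, 0, 20],
  ],
  force=90,
)

```text
time_s: 7.45
position: [501.7, -348.3, 39.2]
orientation: [-0.017, 1.0, 0.002, 0.003]
contact_force: [-1.6, 1.3, 9.7]
opening: 27.8
```

```bash
python3 st.py 1.8 0
```

```text
7.45 [ 501.7 -348.3   39.2] q [ 0.587  0.739 -0.107  1.999  0.167  0.409  1.961] F [-1.6  1.3  9.7] open 27.8
turn to reach yaw/tilt 1.8 0.0 [-0.2   0.31 -0.19]
```

>>> servo_tool(
  steps=[
    [0, 0, 10, 0, 0, 0, 20],
    [0, 0, 25, 0, 0, 0, 20],
    [0, 0, 50, 0, 0, 0, 20],
    [0, 0, 90, 0, 0, 0, 20],
    [0, 0, 130, 0, 0, 0, 20],
    [0, 0, 150, 0, 0, 0, 20],
    [0, 0, 150, 0, 0, 0, 20],
  ],
)

```text
time_s: 8.15
position: [502.9, -349.2, 193.6]
orientation: [-0.017, 1.0, -0.0, 0.005]
contact_force: [1.6, 0.1, -1.6]
opening: 27.6
```

```bash
python3 - <<'E'
from snap import *
from st import st
st(1.8,0)
snap('wrist','w9'); snap('scene','s9')
E
```

```text
8.15 [ 502.9 -349.2  193.6] q [ 0.627  0.522 -0.16   1.911  0.115  0.708  2.007] F [ 1.6  0.1 -1.6] open 27.6
turn to reach yaw/tilt 1.8 0 [-0.    0.61 -0.17]
```

View pics/w9.png

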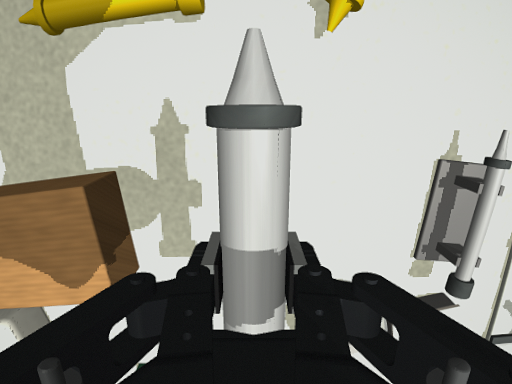

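View pics/s9.png

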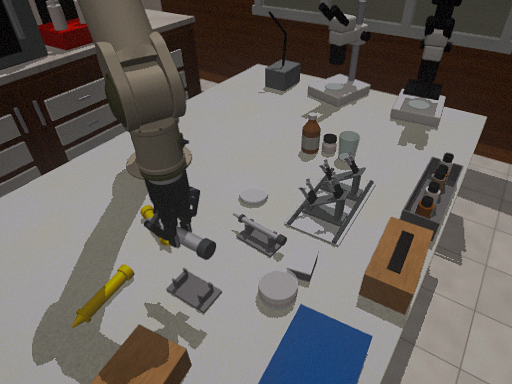

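```bash
python3 - <<'E'
from h import *
import pickle
i=pickle.load(open('pics/w9.pkl','rb'))
for dz in(4,6,8):
  for dx in(-3,0):
    o=np.array([502.9+dx,-349.2,193.6+dz]);d=np.array([np.cos(.033),np.sin(.033),0]);y=np.array([-d[1],d[0],0])
    print(dz,dx,proj('wrist',[o-97*d,o-69*d+19*y,o-69*d-19*y,o-61*d+19*y,o-61*d-19*y,o-50*d+15*y,o-50*d-15*y],i).round(0).tolist())
E
```

```text
4 -3 [[254.0, 24.0], [302.0, 100.0], [207.0, 100.0], [301.0, 121.0], [207.0, 121.0], [291.0, 148.0], [218.0, 148.0]]
4 0 [[254.0, 33.0], [302.0, 108.0], [207.0, 108.0], [301.0, 128.0], [207.0, 128.0], [290.0, 155.0], [218.0, 155.0]]
6 -3 [[254.0, 23.0], [303.0, 100.0], [206.0, 100.0], [302.0, 121.0], [207.0, 121.0], [291.0, 149.0], [217.0, 149.0]]
6 0 [[254.0, 31.0], [302.0, 108.0], [206.0, 108.0], [302.0, 129.0], [207.0, 129.0], [291.0, 156.0], [217.0, 156.0]]
8 -3 [[254.0, 21.0], [304.0, 100.0], [205.0, 100.0], [303.0, 121.0], [206.0, 121.0], [292.0, 149.0], [217.0, 149.0]]
8 0 [[254.0, 30.0], [303.0, 108.0], [205.0, 108.0], [302.0, 129.0], [206.0, 129.0], [291.0, 157.0], [217.0, 157.0]]
```

>>> servo_tool(
  steps=[
    [0, 40, 20, 0, 0, 0, 20],
    [5, 85, 40, 0, 0, 0, 20],
    [10, 130, 55, 0, 0, 0, 20],
    [15, 175, 55, 0, -5, 0, 20],
    [20, 220, 55, 0, -10, 0, 20],
    [25, 265, 55, 0, -16, 0, 20],
    [35, 310, 55, 0, -22, 0, 20],
    [42, 355, 50, 0, -28, 0, 20],
    [48, 400, 45, 0, -34, 0, 20],
    [50, 413, 40, 0, -35.5, 0.5, 20],
    [50, 413, 40, 0, -35.5, 0.5, 20],
    [50, 413, 40, 0, -35.5, 0.5, 20],
  ],
)

```text
time_s: 9.45
position: [533.3, -42.5, 233.8]
orientation: [-0.008, 0.974, -0.049, 0.221]
contact_force: [-0.0, -0.4, -2.5]
opening: 27.3
```

```bash
python3 st.py 2.4 -35
```

```text
9.45 [533.3 -42.5 233.8] q [ 0.032  0.287 -0.176  2.349  1.219  0.208  0.292] F [-0.  -0.4 -2.5] open 27.3
turn to reach yaw/tilt 2.4 -35.0 [ 5.8  -9.31  3.23]
```

>>> servo_tool(
  steps=[
    [8, 30, 0, 3, -5, 1.5, 20],
    [15, 70, 0, 5.8, -9.3, 3.2, 20],
    [20, 106, 0, 5.8, -9.3, 3.2, 20],
    [20, 106, 0, 5.8, -9.3, 3.2, 20],
    [20, 106, 0, 5.8, -9.3, 3.2, 20],
    [20, 106, 0, 5.8, -9.3, 3.2, 20],
    [20, 106, 0, 5.8, -9.3, 3.2, 20],
  ],
)

```text
time_s: 10.15
position: [552.4, 64.3, 232.3]
orientation: [-0.021, 0.954, 0.007, 0.299]
contact_force: [-1.2, -0.7, -2.6]
opening: 27.6
```

```bash
python3 st.py 2.4 -35
```

```text
10.15 [552.4  64.3 232.3] q [ 0.119  0.351 -0.538  2.403  2.019  0.382 -0.665] F [-1.2 -0.7 -2.6] open 27.6
turn to reach yaw/tilt 2.4 -35.0 [-0.02 -0.21 -0.08]
```

>>> servo_tool(
  steps=[
    [15, 1, -35, 0, -0.2, 0, 20],
    [30, 2, -65, 0, -0.2, 0, 20],
    [41, 2.6, -91, 0, -0.2, 0, 20],
    [41, 2.6, -91, 0, -0.2, 0, 20],
    [41, 2.6, -91, 0, -0.2, 0, 20],
    [41, 2.6, -91, 0, -0.2, 0, 20],
  ],
)

```text
time_s: 10.75
position: [592.9, 66.5, 142.3]
orientation: [-0.021, 0.953, 0.006, 0.301]
contact_force: [-0.4, 0.1, -1.8]
opening: 27.7
```

```bash
python3 - <<'E'
from snap import *
from st import st
st(2.4,-35)
snap('wrist','w10'); snap('scene','s10',(250,110,410,260),4)
E
```

```text
10.75 [592.9  66.5 142.3] q [ 0.162  0.607 -0.624  2.394  2.252  0.614 -0.846] F [-0.4  0.1 -1.8] open 27.7
turn to reach yaw/tilt 2.4 -35 [ 0.02  0.01 -0.08]
```

View pics/w10.png

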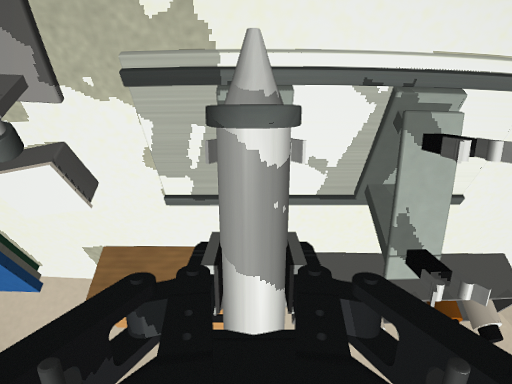

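View pics/s10.png

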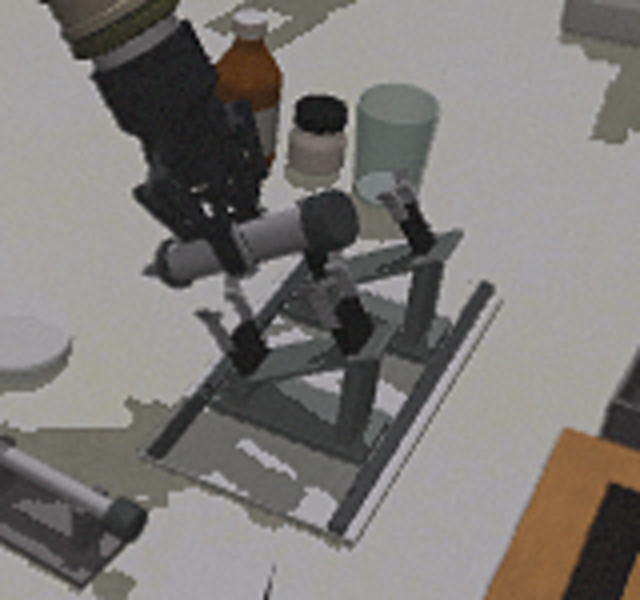

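>>> servo_tool(
  steps=[
    [6, 0.2, -8.2, 0, 0, 0, 20],
    [11.5, 0.5, -16.4, 0, 0, 0, 20],
    [14.3, 0.6, -20.5, 0, 0, 0, 20],
    [17.2, 0.7, -24.6, 0, 0, 0, 20],
    [19, 0.8, -27, 0, 0, 0, 20],
    [20.6, 0.9, -29.5, 0, 0, 0, 20],
    [20.6, 0.9, -29.5, 0, 0, 0, 20],
  ],
  force=110,
)

```text
time_s: 11.55
position: [613.7, 67.9, 113.1]
orientation: [-0.021, 0.953, 0.007, 0.301]
contact_force: [-1.1, 0.8, -2.9]
opening: 27.1
```

```bash
cat > pr.py <<'E'
from h import *
from st import st
import sys
def pr(H):
    st(2.4,-35); s=r.state(); y=np.radians(2.4);S,C=np.sin(np.radians(35)),np.cos(np.radians(35))
    X=np.array([C*np.cos(y),C*np.sin(y),S]);Z=np.array([-S*np.cos(y),-S*np.sin(y),C]);Y=np.cross(Z,X)
    d=s['position']-H; print('place-frame offset of TCP from home',[round(d@v,1) for v in(X,Y,Z)],'F',[round(s['contact_force']@v,1) for v in(X,Y,Z)],'T',s['torque'].round(2))
pr(np.array([float(v) for v in sys.argv[1:4]]))
E
python3 pr.py 622.2 68.1 99.9
```

```text
11.55 [613.7  67.9 113.1] q [ 0.163  0.685 -0.621  2.365  2.295  0.66  -0.856] F [-1.1  0.8 -2.9] open 27.1
turn to reach yaw/tilt 2.4 -35 [ 0.    0.06 -0.12]
place-frame offset of TCP from home [np.float64(0.6), np.float64(0.1), np.float64(15.7)] F [np.float64(-2.5), np.float64(0.8), np.float64(-1.7)] T [0.09 1.03 0.08]
```

>>> servo_tool(
  steps=[
    [1.7, 0.1, -2.5, 0, 0, 0, 20],
    [3.4, 0.1, -4.9, 0, 0, 0, 20],
    [5.2, 0.2, -7.4, 0, 0, 0, 20],
    [6.9, 0.3, -9.8, 0, 0, 0, 20],
    [8.6, 0.4, -12.3, 0, 0, 0, 20],
    [8.6, 0.4, -12.3, 0, 0, 0, 20],
  ],
)

```text
time_s: 12.15
position: [622.1, 68.4, 101.2]
orientation: [-0.021, 0.953, 0.007, 0.302]
contact_force: [-6.3, 0.2, 9.2]
opening: 27.5
```

```bash
python3 pr.py 622.2 68.1 99.9
```

```text
12.15 [622.1  68.4 101.2] q [ 0.163  0.715 -0.619  2.351  2.312  0.676 -0.859] F [-6.3  0.2  9.2] open 27.5
turn to reach yaw/tilt 2.4 -35 [ 0.02  0.11 -0.16]
place-frame offset of TCP from home [np.float64(0.6), np.float64(0.3), np.float64(1.1)] F [np.float64(0.2), np.float64(0.5), np.float64(11.1)] T [-0.03  0.64 -0.01]
```

>>> servo_tool(
  steps=[
    [1.2, 0, -1.6, 0, 0, 0, 20],
    [2.3, 0.1, -3.3, 0, 0, 0, 20],
    [2.3, 0.1, -3.3, 0, 0, 0, 20],
  ],
)

```text
time_s: 12.45
position: [622.3, 68.5, 100.8]
orientation: [-0.023, 0.953, 0.006, 0.303]
contact_force: [-32.3, -5.6, 49.9]
opening: 27.4
```

```bash
python3 pr.py 622.2 68.1 99.9; python3 - <<'E'
from snap import *
snap('wrist','w11'); snap('scene','s11',(250,110,410,260),4)
E
```

```text
12.45 [622.3  68.5 100.8] q [ 0.164  0.717 -0.621  2.353  2.316  0.683 -0.859] F [-32.3  -5.6  49.9] open 27.4
turn to reach yaw/tilt 2.4 -35 [ 0.14  0.3  -0.29]
place-frame offset of TCP from home [np.float64(0.6), np.float64(0.3), np.float64(0.7)] F [np.float64(2.0), np.float64(-4.3), np.float64(59.5)] T [-0.65  0.09 -0.6 ]
```

View pics/w11.png

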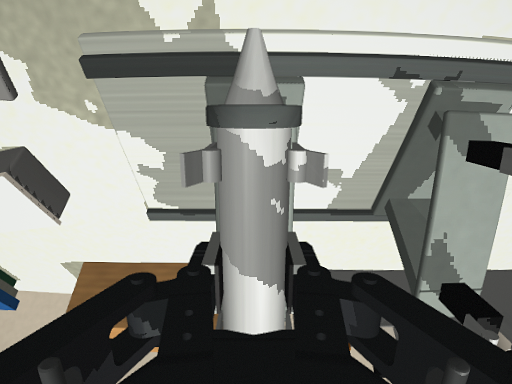

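View pics/s11.png

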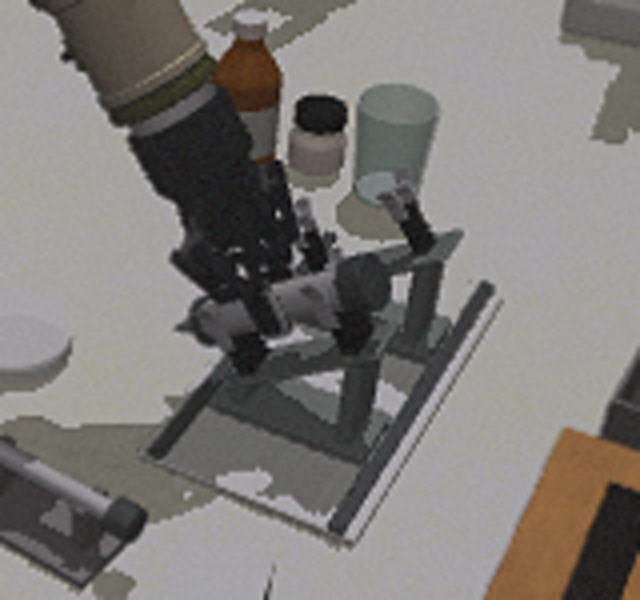

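The thick probe is seated: the clip lips (205–215,165) and (290–300,165) wrap the shaft, and there is a hard stop. Releasing and retreating along the normal.

>>> servo_tool(
  steps=[
    [0, 0, 0.3, 0, 0, 0, 20],
    [0, 0, 0.3, 0, 0, 0, 62],
    [0, 0, 0.3, 0, 0, 0, 62],
    [0, 0, 0.3, 0, 0, 0, 62],
    [0, 0, 0.3, 0, 0, 0, 62],
    [-3, 0, 4, 0, 0, 0, 62],
    [-12, -0.5, 16.4, 0, 0, 0, 62],
    [-23, -1, 33, 0, 0, 0, 62],
    [-40, -1.7, 57, 0, 0, 0, 62],
    [-57, -2.4, 82, 0, 0, 0, 62],
    [-63, -2.6, 90, 0, 0, 0, 62],
    [-63, -2.6, 90, 0, 0, 0, 62],
  ],
)

```text
time_s: 13.75
position: [559.2, 65.8, 192.3]
orientation: [-0.023, 0.952, 0.006, 0.304]
contact_force: [0.3, -0.5, -1.2]
opening: 62.3
```

```bash
python3 - <<'E'
from snap import *
from st import st
st(2.4,-35)
snap('wrist','w12'); snap('scene','s12',(250,110,410,260),4)
E
```

```text
13.75 [559.2  65.8 192.3] q [ 0.156  0.466 -0.619  2.434  2.171  0.526 -0.81 ] F [ 0.3 -0.5 -1.2] open 62.3
turn to reach yaw/tilt 2.4 -35 [ 0.17  0.43 -0.3 ]
```

View pics/w12.png

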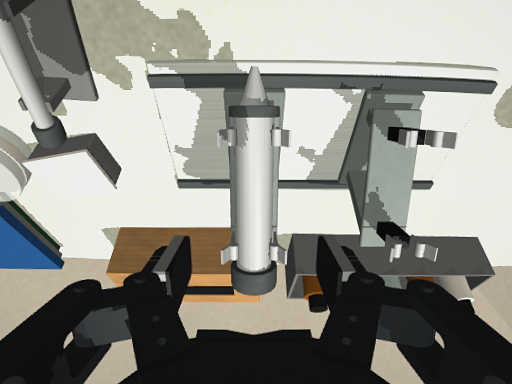

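View pics/s12.png

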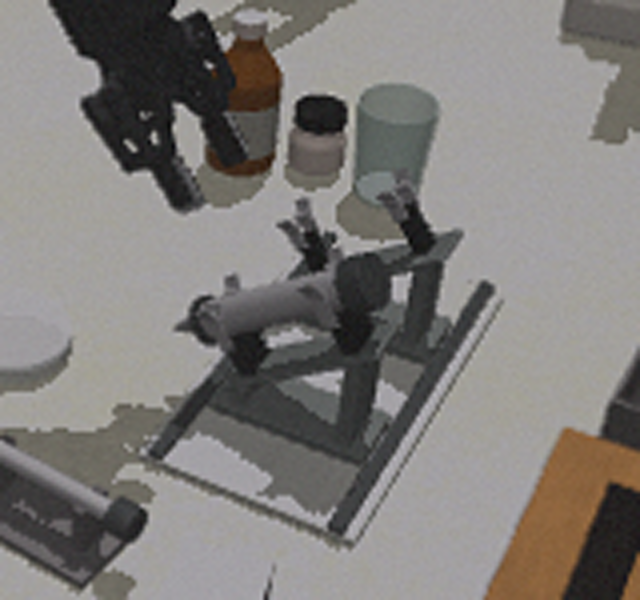

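Both wide clips hold the shaft: (225,137)/(285,137) and (230,253)/(280,255), head uppermost. Next, the thin probe.

>>> servo_tool(
  steps=[
    [-10, -20, 35, 0, 6, 0, 62],
    [-20, -50, 60, 0, 13, 0, 62],
    [-30, -90, 70, 0, 21, -1, 62],
    [-40, -130, 70, 0, 29, -3, 62],
    [-40, -170, 65, 0, 35, -6, 62],
    [-40, -186, 60, 0, 35, -6, 62],
    [-40, -186, 60, 0, 35, -6, 62],
    [-40, -186, 60, 0, 35, -6, 62],
    [-40, -186, 60, 0, 35, -6, 62],
    [-40, -186, 60, 0, 35, -6, 62],
    [-40, -186, 60, 0, 35, -6, 62],
  ],
)

```text
time_s: 14.95
position: [521.1, -122.9, 249.0]
orientation: [0.032, 0.999, -0.002, 0.002]
contact_force: [-0.3, 1.1, -0.5]
opening: 62.1
```

```bash
python3 st.py -3.7 0
```

```text
14.95 [ 521.1 -122.9  249. ] q [ 0.647  0.445 -0.723  1.997  0.399  0.838  1.207] F [-0.3  1.1 -0.5] open 62.1
turn to reach yaw/tilt -3.7 0.0 [ 0.24  0.17 -0.02]
```

>>> servo_tool(
  steps=[
    [5, 2, -40, 0, 0, 0, 62],
    [10, 2, -80, 0, 0, 0, 62],
    [12, 2, -110, 0, 0, 0, 62],
    [12, 2, -110, 0, 0, 0, 62],
    [12, 2, -110, 0, 0, 0, 62],
  ],
)

```text
time_s: 15.45
position: [532.7, -119.5, 138.7]
orientation: [0.031, 1.0, -0.002, 0.001]
contact_force: [-0.2, -0.6, 1.3]
opening: 62.2
```

```bash
python3 - <<'E'
from snap import *
from st import st
st(-3.7,0)
snap('wrist','w13')
p=cv2.imread('pics/w13_raw.png')[40:330,190:330]
a=cv2.resize(p,None,fx=2,fy=2,interpolation=cv2.INTER_NEAREST)
for k in range(0,280,20): a[:,k]=(0,0,255)
for k in range(0,580,20): a[k,:]=(0,0,255)
cv2.imwrite('pics/w13z.png',a)
E
```

```text
15.45 [ 532.7 -119.5  138.7] q [ 0.528  0.595 -0.599  2.078  0.57   0.632  1.046] F [-0.2 -0.6  1.3] open 62.2
turn to reach yaw/tilt -3.7 0 [ 0.21  0.09 -0.18]
```

View pics/w13.png

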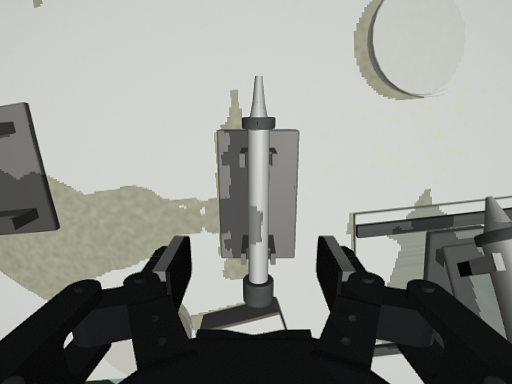

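View pics/w13z.png

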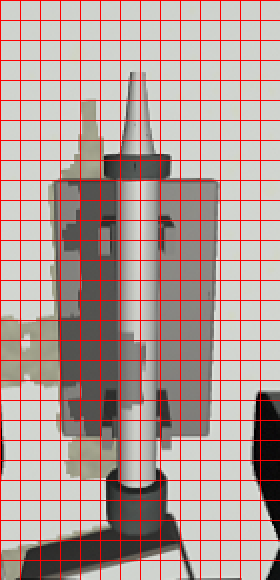

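```bash
python3 - <<'E'
from h import *
import pickle
i=pickle.load(open('pics/w13.pkl','rb'))
P=onplane('wrist',[(258.3,75.8),(259.2,139.8),(258.7,269.8),(258.7,297)],45,i);print(P.round(1))
d=P[2]-P[1];d/=np.linalg.norm(d);print(np.degrees(np.arctan2(d[1],d[0])),P[0]+97*d,P[3]-81*d,np.linalg.norm(P[3]-P[0]))
E
```

```text
[[ 441.7 -110.9   45. ]
 [ 486.  -112.9   45. ]
 [ 591.4 -119.4   45. ]
 [ 617.4 -120.9   45. ]]
-3.523697885911882 [ 538.54332736 -116.85983856   45.        ] [ 536.55162182 -115.87318617   45.        ] 175.95353216292264
```

>>> servo_tool(
  steps=[
    [5.3, 3.3, -40, 0, 0, 0, 60],
    [5.3, 3.3, -80, 0, 0, 0, 60],
    [5.3, 3.3, -101, 0, 0, 0, 60],
    [5.3, 3.3, -101, 0, 0, 0, 60],
    [5.3, 3.3, -101, 0, 0, 0, 60],
    [5.3, 3.3, -101, 0, 0, 0, 6],
    [5.3, 3.3, -101, 0, 0, 0, 6],
    [5.3, 3.3, -101, 0, 0, 0, 6],
    [5.3, 3.3, -101, 0, 0, 0, 6],
    [5.3, 3.3, -101, 0, 0, 0, 6],
    [5.3, 3.3, -101, 0, 0, 0, 6],
  ],
  force=90,
)

```text
time_s: 16.6
position: [539.1, -116.9, 39.9]
orientation: [0.031, 1.0, -0.002, 0.003]
contact_force: [-1.1, -0.9, 10.1]
opening: 13.4
```

```bash
python3 st.py -3.5 0
```

```text
16.6 [ 539.1 -116.9   39.9] q [ 0.401  0.733 -0.432  2.124  0.747  0.432  0.881] F [-1.1 -0.9 10.1] open 13.4
turn to reach yaw/tilt -3.5 0.0 [0.29 0.29 0.09]
```

>>> servo_tool(
  steps=[
    [0, 0, 10, 0, 0, 0, 6],
    [0, 0, 25, 0, 0, 0, 6],
    [0, 0, 50, 0, 0, 0, 6],
    [0, 0, 90, 0, 0, 0, 6],
    [0, 0, 130, 0, 0, 0, 6],
    [0, 0, 170, 0, 0, 0, 6],
    [-5, 0, 190, 0, 0, 0, 6],
    [-5, 0, 190, 0, 0, 0, 6],
    [-5, 0, 190, 0, 0, 0, 6],
  ],
)

```text
time_s: 17.5
position: [533.8, -117.3, 230.3]
orientation: [0.032, 0.999, -0.003, 0.003]
contact_force: [-0.7, -0.8, -1.7]
opening: 13.4
```

```bash
python3 - <<'E'
from snap import *
from st import st
st(-3.5,0); s=r.state(); P=s['position']
i=snap('wrist','w14')
d=np.array([np.cos(.0611),-np.sin(.0611),0]);y=np.array([-d[1],d[0],0])
for dz in(5,8):
  for dx in(-3,0):
    o=P+[dx,0,dz]
    print(dz,dx,proj('wrist',[o-97*d,o-69*d+12*y,o-69*d-12*y,o-61*d+12*y,o-61*d-12*y,o-50*d+8*y,o-50*d-8*y],i).round(0).tolist())
E
```

```text
17.5 [ 533.8 -117.3  230.3] q [ 0.614  0.481 -0.71   1.996  0.437  0.812  1.162] F [-0.7 -0.8 -1.7] open 13.4
turn to reach yaw/tilt -3.5 0 [0.32 0.33 0.13]
5 -3 [[253.0, 24.0], [283.0, 100.0], [223.0, 100.0], [283.0, 121.0], [223.0, 121.0], [273.0, 148.0], [234.0, 148.0]]
5 0 [[253.0, 32.0], [284.0, 108.0], [223.0, 108.0], [283.0, 128.0], [224.0, 128.0], [273.0, 155.0], [234.0, 155.0]]
8 -3 [[253.0, 22.0], [284.0, 100.0], [222.0, 100.0], [284.0, 121.0], [222.0, 121.0], [273.0, 149.0], [233.0, 149.0]]
8 0 [[253.0, 30.0], [284.0, 108.0], [222.0, 108.0], [284.0, 129.0], [223.0, 129.0], [273.0, 156.0], [234.0, 156.0]]
```

View pics/w14.png

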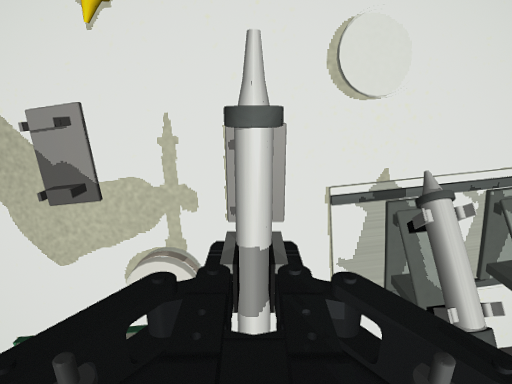

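>>> servo_tool(
  steps=[
    [0, 30, 25, 0, 0, 2, 6],
    [0, 75, 40, 0, -3, 4, 6],
    [0, 120, 40, 0, -8, 6, 6],
    [0, 165, 40, 0, -13, 6, 6],
    [0, 210, 40, 0, -18, 6, 6],
    [0, 255, 38, 0, -24, 6, 6],
    [2, 295, 32, 0, -30, 6, 6],
    [5, 312, 25, 0, -35, 6, 6],
    [5, 312, 20, 0, -35, 6, 6],
    [5, 312, 15, 0, -35, 6, 6],
    [5, 312, 15, 0, -35, 6, 6],
    [5, 312, 15, 0, -35, 6, 6],
  ],
)

```text
time_s: 18.75
position: [536.7, 196.8, 242.0]
orientation: [-0.023, 0.953, 0.008, 0.301]
contact_force: [0.3, -0.7, 0.0]
opening: 13.2
```

```bash
python3 st.py 2.4 -35
```

```text
18.75 [536.7 196.8 242. ] q [-0.296  0.344 -0.423  2.347  1.689  0.477 -0.612] F [ 0.3 -0.7  0. ] open 13.2
turn to reach yaw/tilt 2.4 -35.0 [-0.04  0.01 -0.4 ]
```

>>> servo_tool(
  steps=[
    [18, 0, -40, 0, 0, -0.4, 6],
    [35, 0, -75, 0, 0, -0.4, 6],
    [51, -0.5, -101, 0, 0, -0.4, 6],
    [51, -0.5, -101, 0, 0, -0.4, 6],
    [51, -0.5, -101, 0, 0, -0.4, 6],
    [51, -0.5, -101, 0, 0, -0.4, 6],
  ],
)

```text
time_s: 19.35
position: [587.3, 195.9, 141.9]
orientation: [-0.02, 0.953, 0.006, 0.301]
contact_force: [0.4, 0.2, -0.7]
opening: 13.1
```

```bash
python3 pr.py 616.5 197.5 100.3; python3 - <<'E'
from snap import *
snap('wrist','w15')
E
```

```text
19.35 [587.3 195.9 141.9] q [-0.23   0.594 -0.466  2.332  2.061  0.619 -0.928] F [ 0.4  0.2 -0.7] open 13.1
turn to reach yaw/tilt 2.4 -35 [-0.01  0.01  0.01]
place-frame offset of TCP from home [np.float64(-0.1), np.float64(-0.4), np.float64(50.9)] F [np.float64(-0.1), np.float64(0.2), np.float64(-0.8)] T [0.01 0.67 0.07]
```

View pics/w15.png

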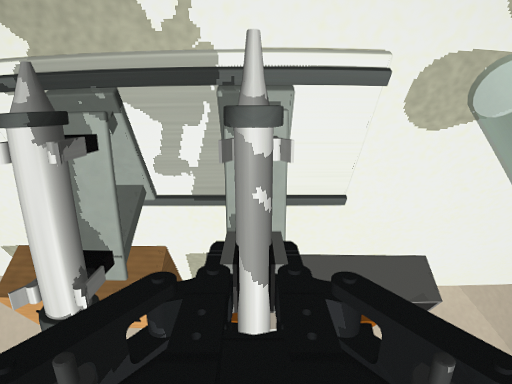

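>>> servo_tool(
  steps=[
    [6, 0.8, -8.2, 0, 0, 0, 6],
    [11.5, 1.3, -16.4, 0, 0, 0, 6],
    [17.2, 1.5, -24.6, 0, 0, 0, 6],
    [20.6, 1.7, -29.5, 0, 0, 0, 6],
    [20.6, 1.7, -29.5, 0, 0, 0, 6],
    [20.6, 1.7, -29.5, 0, 0, 0, 6],
  ],
  force=110,
)

```text
time_s: 20.0
position: [607.8, 197.7, 112.4]
orientation: [-0.02, 0.953, 0.006, 0.301]
contact_force: [0.1, 0.3, -1.5]
opening: 12.5
```

```bash
python3 pr.py 616.5 197.5 100.3; python3 - <<'E'
from snap import *
snap('wrist','w16',(180,80,330,240),4)
E
```

```text
20.0 [607.8 197.7 112.4] q [-0.212  0.667 -0.47   2.303  2.123  0.653 -0.957] F [ 0.1  0.3 -1.5] open 12.5
turn to reach yaw/tilt 2.4 -35 [-0.02  0.02  0.  ]
place-frame offset of TCP from home [np.float64(-0.1), np.float64(0.6), np.float64(14.9)] F [np.float64(-0.8), np.float64(0.3), np.float64(-1.3)] T [-0.04  0.69 -0.06]
```

View pics/w16.png

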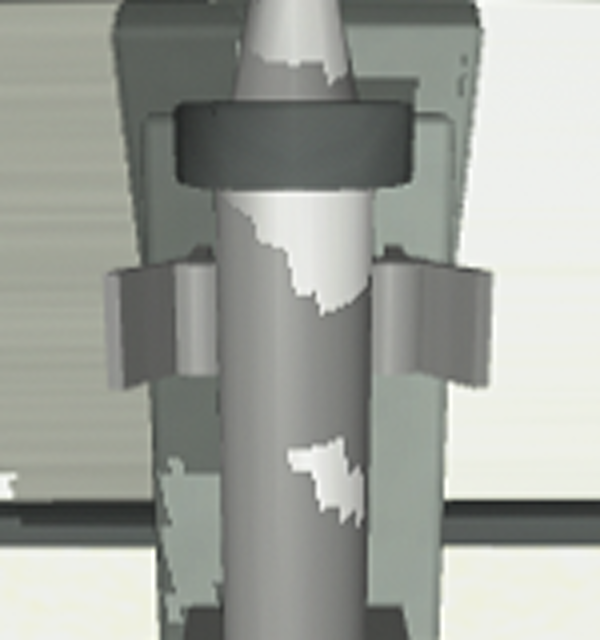

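>>> servo_tool(
  steps=[
    [1.7, 0.2, -2.5, 0, 0, 0, 6],
    [3.4, 0.3, -4.9, 0, 0, 0, 6],
    [5.2, 0.4, -7.4, 0, 0, 0, 6],
    [6.9, 0.5, -9.8, 0, 0, 0, 6],
    [8, 0.5, -11.5, 0, 0, 0, 6],
    [8, 0.5, -11.5, 0, 0, 0, 6],
  ],
)

```text
time_s: 20.65
position: [615.6, 198.4, 101.7]
orientation: [-0.02, 0.953, 0.006, 0.301]
contact_force: [-5.4, -1.6, 9.1]
opening: 12.4
```

```bash
python3 pr.py 616.5 197.5 100.3
```

```text
20.65 [615.6 198.4 101.7] q [-0.206  0.693 -0.471  2.291  2.145  0.666 -0.965] F [-5.4 -1.6  9.1] open 12.4
turn to reach yaw/tilt 2.4 -35 [-0.01  0.08 -0.04]
place-frame offset of TCP from home [np.float64(0.1), np.float64(0.9), np.float64(1.6)] F [np.float64(0.8), np.float64(-1.4), np.float64(10.6)] T [-0.13  0.55 -0.01]
```

>>> servo_tool(
  steps=[
    [1.2, -0.2, -1.6, 0, 0, 0, 6],
    [2.3, -0.2, -3.3, 0, 0, 0, 6],
    [2.3, -0.2, -3.3, 0, 0, 0, 6],
  ],
)

```text
time_s: 20.95
position: [615.9, 198.4, 101.3]
orientation: [-0.022, 0.953, 0.007, 0.303]
contact_force: [-28.4, -6.2, 42.7]
opening: 12.7
```

```bash
python3 pr.py 616.5 197.5 100.3; python3 - <<'E'
from snap import *
snap('wrist','w17',(180,80,330,240),4)
E
```

```text
20.95 [615.9 198.4 101.3] q [-0.204  0.695 -0.474  2.293  2.151  0.671 -0.968] F [-28.4  -6.2  42.7] open 12.7
turn to reach yaw/tilt 2.4 -35 [ 0.01  0.25 -0.18]
place-frame offset of TCP from home [np.float64(0.1), np.float64(0.9), np.float64(1.2)] F [np.float64(1.0), np.float64(-5.0), np.float64(51.4)] T [-0.89  0.19 -0.6 ]
```

View pics/w17.png

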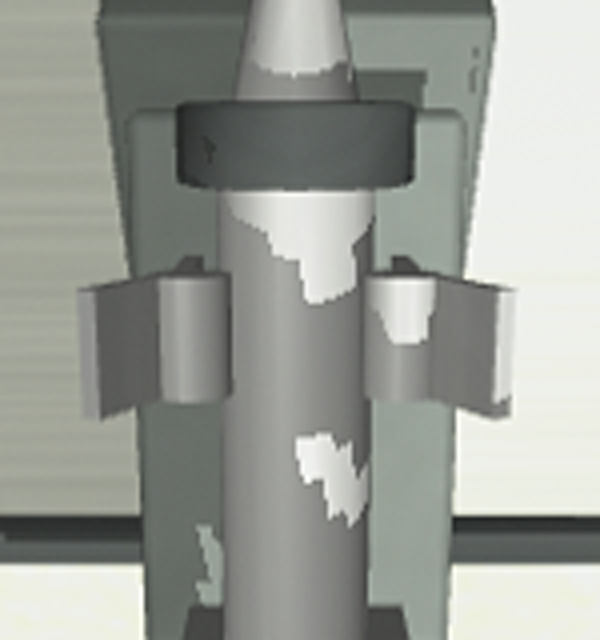

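The lips overlap the shaft (230 and 365 in the crop) and the stop is hard. Releasing.

>>> servo_tool(
  steps=[
    [0, 0, 0.3, 0, 0, 0, 6],
    [0, 0, 0.3, 0, 0, 0, 55],
    [0, 0, 0.3, 0, 0, 0, 55],
    [0, 0, 0.3, 0, 0, 0, 55],
    [0, 0, 0.3, 0, 0, 0, 55],
    [-3, 0, 4, 0, 0, 0, 55],
    [-12, -0.5, 16.4, 0, 0, 0, 55],
    [-23, -1, 33, 0, 0, 0, 55],
    [-40, -1.7, 57, 0, 0, 0, 55],
    [-57, -2.4, 82, 0, 0, 0, 55],
    [-63, -2.6, 90, 0, 0, 0, 55],
    [-63, -2.6, 90, 0, 0, 0, 55],
  ],
)

```text
time_s: 22.2
position: [552.7, 196.2, 192.8]
orientation: [-0.022, 0.952, 0.007, 0.304]
contact_force: [0.9, -0.3, -0.3]
opening: 55.3
```

>>> servo_tool(
  steps=[
    [-10, -35, 10, 0, 0, 0, 55],
    [-10, -65, 20, 0, 0, 0, 55],
    [-10, -65, 20, 0, 0, 0, 55],
    [-10, -65, 20, 0, 0, 0, 55],
  ],
)

```text
time_s: 22.6
position: [543.4, 130.5, 212.3]
orientation: [-0.021, 0.953, 0.007, 0.304]
contact_force: [1.1, 0.6, 0.5]
opening: 55.3
```

```bash
python3 - <<'E'
from snap import *
from st import st
st(2.4,-35)
snap('wrist','w18'); snap('scene','s18',(250,110,410,260),4); snap('top','t18')
E
```

```text
22.6 [543.4 130.5 212.3] q [-0.143  0.39  -0.437  2.422  2.033  0.474 -0.842] F [1.1 0.6 0.5] open 55.3
turn to reach yaw/tilt 2.4 -35 [-0.02  0.37 -0.12]
```

View pics/w18.png

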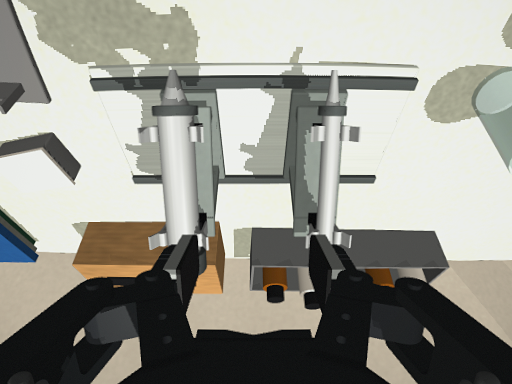

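View pics/s18.png

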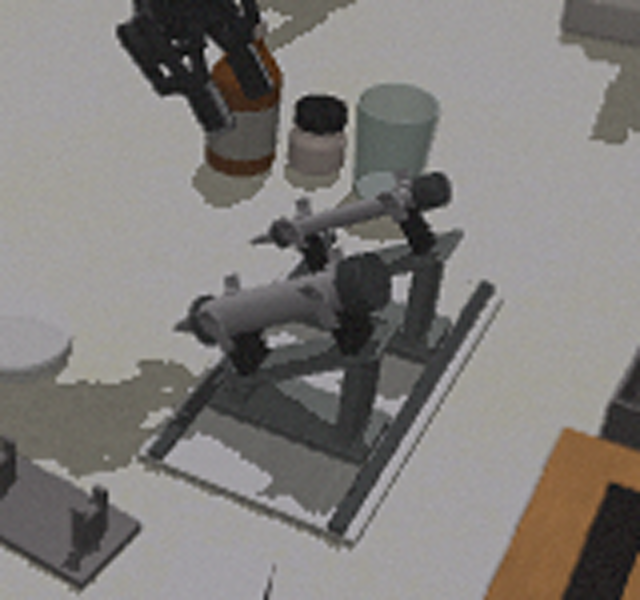

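View pics/t18.png

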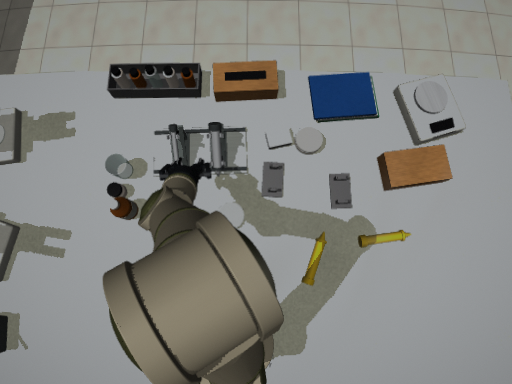

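Both probes are in their stands, heads up, and the loose items sit at unchanged pixels. I'll back off for one clear check of all four clips.

>>> servo_tool(
  steps=[
    [-15, 0, 25, 0, 0, 0, 80],
    [-30, 0, 50, 0, 0, 0, 80],
    [-38, 0, 72, 0, 0, 0, 80],
    [-38, 0, 72, 0, 0, 0, 80],
    [-38, 0, 72, 0, 0, 0, 80],
    [-38, 0, 72, 0, 0, 0, 80],
  ],
)

```text
time_s: 23.35
position: [505.1, 132.7, 283.1]
orientation: [-0.023, 0.953, 0.007, 0.303]
contact_force: [-0.0, 0.2, -1.2]
opening: 80.0
```

```bash
python3 - <<'E'
from snap import *
from st import st
st(2.4,-35)
i=snap('wrist','w19',(130,60,390,260),3)
y=np.radians(2.4);S,C=np.sin(np.radians(35)),np.cos(np.radians(35))
X=np.array([C*np.cos(y),C*np.sin(y),S]);Z=np.array([-S*np.cos(y),-S*np.sin(y),C]);Y=np.cross(Z,X)
im=cv2.imread('pics/w19.png')
for O,rd,rh in((np.array([617.4,67.9,105]),15,20),(np.array([612,197.3,105]),8,13)):
  for dz,col in((0,(0,0,255)),(6,(255,0,0))):
    o=O+Z*dz
    pts=[o-97*X]+[o+x*X+s*q*Y for x,q in((-61,rd),(-30,rd),(30,rd),(61,rd),(81,rh)) for s in(1,-1)]
    for u,v in proj('wrist',pts,i): cv2.circle(im,(int((u-130)*3),int((v-60)*3)),3,col,1)
cv2.imwrite('pics/w19o.png',im)
E
```

```text
23.35 [505.1 132.7 283.1] q [-0.272  0.19  -0.301  2.412  1.604  0.339 -0.442] F [-0.   0.2 -1.2] open 80.0
turn to reach yaw/tilt 2.4 -35 [-0.02  0.28 -0.34]
```

View pics/w19o.png

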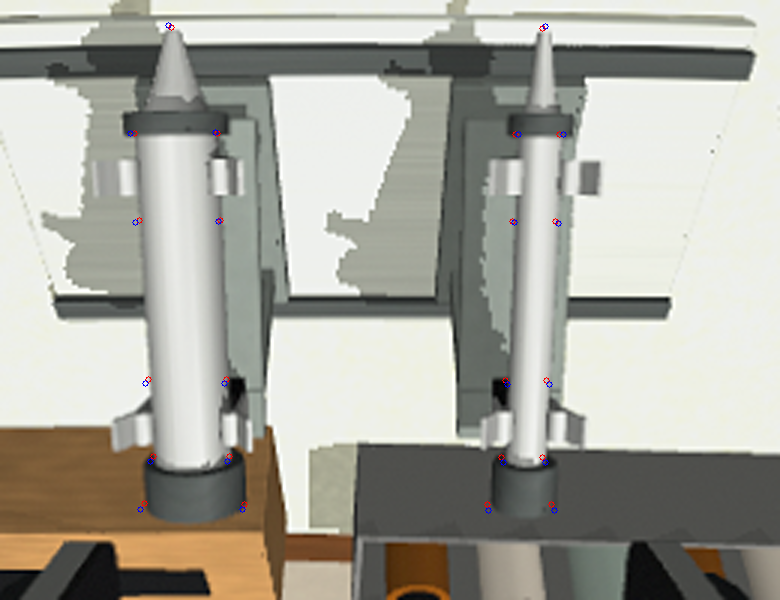

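```bash
python3 - <<'E'
from snap import *
y=np.radians(2.4);S,C=np.sin(np.radians(35)),np.cos(np.radians(35))
X=np.array([C*np.cos(y),C*np.sin(y),S]);Z=np.array([-S*np.cos(y),-S*np.sin(y),C]);Y=np.cross(Z,X)
im=cv2.imread('pics/s18.png')
th=np.linspace(0,2*np.pi,25)
for O,rh in((np.array([617.4,67.9,105]),20),(np.array([612,197.3,105]),13)):
  for dz,col in((0,(0,0,255)),(10,(255,0,0))):
    o=O+Z*dz
    pts=[o-97*X]+[o+81*X+rh*(np.cos(t)*Y+np.sin(t)*Z) for t in th]
    for u,v in proj('scene',pts): cv2.circle(im,(int((u-250+.5)*4),int((v-110+.5)*4)),2,col,-1)
im=im[130:400,140:480]
w=cv2.imread('pics/w19_raw.png')
def c(cx,cy): return cv2.resize(w[cy-15:cy+15,cx-28:cx+28],None,fx=6,fy=6,interpolation=cv2.INTER_NEAREST)
b=np.vstack([np.hstack([c(187,118),c(311,119)]),np.hstack([c(192,203),c(308,203)])])
cv2.imwrite('pics/fin.png',im);cv2.imwrite('pics/finw.png',b)
E
```

```text
(no output)
```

View pics/fin.png

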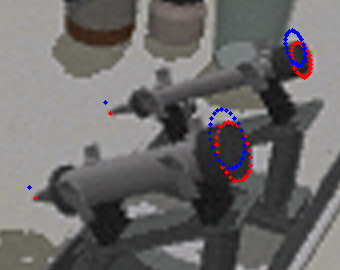

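View pics/finw.png

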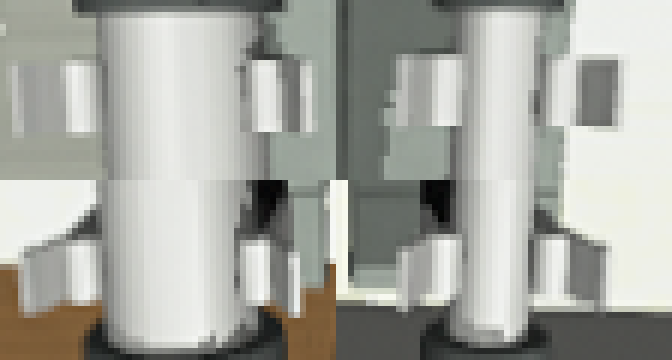

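Side view: the tips and heads of both probes fall on the predicted home outlines (red), not the 10 mm-high ones (blue). In the wrist crops all four clips lap round the shafts. Handing in.

```bash
python3 -c "
from plant import r
print(r.hand_in())"
```

```text
the job is handed in; nothing more can be done
None
```

Both probes are put away and the job was handed in at about 23.5 s. The thick probe is in the wide-clip stand (on the right, y≈68 mm), the thin one in the narrow-clip stand (on the left, y≈197 mm). Both have the flat head uppermost.

- **Seating:** each press ended on a hard stop at about 50–60 N wrist force, 0.7 mm (thick) and 1.2 mm (thin) above my estimated home. That is within my measurement error.
- **Views after release:** the probe tips and heads line up with the expected home positions in the side view, and all four clips wrap round the shafts in the wrist view. That wrist overlay showed about 1 mm of sideways offset, also within measurement error.
- **Other things:** the loose items were at unchanged positions in the top view, as far as the arm let me see, and the gripper was clear of everything.
- **Disagreements:** the finger opening read about 2.5 mm below the shaft diameters (27.5 against 30, 13.4 against 16), and the probe lengths measured about 2 mm short. I took both as sensor or calibration bias.

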